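# Kit the weld-on parts on their outlined pads

### The arm

A 6-joint arm with a two-finger parallel gripper is mounted at the origin on the work surface. World frame = base frame: x ahead of the robot, y to its left, z up, the work surface at z = 0. Lengths are in mm, angles in rad, forces in N, time in s.
With the tool pointing down it reaches from about 225 to 875 mm from the base axis. Payload 3.4 kg.
Tool frame: the origin (TCP) lies between the finger pads; the fingertips stand 14 mm ahead of it and the grasp point (between the pads) lies 5 mm behind it (env.nose_length is the distance from the TCP to the fingertips, in mm); z points along the fingers, y is the line along which they close (so a half turn about z gives the same grasp; the last joint's range is limited). The gripper opens to 85 mm and grips with 20 to 120 N. Pads are 22 mm wide; open, the fingers measure 114 mm over their backs; the gripper's body (76 mm by 85 mm) begins 54 mm behind the grasp point. The pads swing forward as they close: fully open they stand 13 mm farther back than shut.
Start: joints at [-1.295, 0.276, 1.505, -0, 1.361, -0.121], TCP at [222.221, -530.357, 245.328] pointing down, gripper open.
Joint ranges: [-2.89, 2.89], [-0.75, 2.08], [0.22, 2.7], [-1.18, 4.32], [0.11, 2.71], [-2.7, 2.7]. Speed limits (rad/s): [2.57, 2.57, 3.14, 3.14, 3.14, 3.14].

### API

Orientations are given as a unit quaternion [w, x, y, z].
In Python, from cell import env gives the robot as it stands. Calls block until the motion is done:
- env.movep(position, orientation): joint-space move of the TCP to a pose.
- env.servo_line(position, speed=150, rotation=None): straight line of the TCP; rotation=None keeps the orientation; speed is the mean speed in mm/s.
- env.movej(angles): joint-space move.
- env.move_gripper(opening): opening from 0.0 (shut) to 1.0 (fully open); the grip force is fixed at half the most; returns when the fingers have stopped.
- env.sleep(seconds).
- env.solve_ik(position, orientation): joint angles nearest the present ones, or None.
- env.read_camera(name): name is "scene" or "top"; returns (picture, depth): 384x512x3 uint8, blue, green, red; 384x512 float32, mm along the optical axis (not along the pixel's ray), 0 where there is no reading.
- env.calibration(name): a dict with "fx", "fy", "cx", "cy" (pixels), "k1" (the pictures are not rectified: a ray, as slopes to the right and down, at radius r is drawn at 1 + k1 r^2 times it, then the intrinsics apply), "R" (3x3) and "t" (3): a world point X has camera coordinates R X + t. Camera axes: x right, y down, z forward; pixel columns grow to the right and rows downward; lengths in mm; the calibration is good to about 2 mm. A picture is of the moment at which its call begins. calibration takes no time and is no camera call.
A pose or a line that the arm cannot do raises env.PlanningError and nothing moves.
- env.sign_off(): hands the job in; it is judged then, once.
Trained networks look in the newest picture that a camera, given by its name, has taken for a name from the list of things; names that differ only in an ending like _2 or _b are one class to them, and where a whole thing is asked for, a point or a joint stands for the part that bears it (a point fixed in the world has none). Each returns a list of dicts, best first, with "conf" (0 to 1); they miss things now and then, are a little off and sometimes report something else, mostly with a low value. They report only what shows in the picture. A call takes as long as a camera call.
- env.boxes_of(camera, name): "point" ([x, y, z] in mm, in world coordinates, good to about 4 mm: the middle of the surface that is visible of it).
Readings, each from a call of its own:
- env.get_clock(): time.
- env.get_qpos(): joint angles.
- env.get_qd(): joint speeds.
- env.get_effort(): joint torques, N m.
- env.get_eef_pos(): TCP position.
- env.get_ee_rot(): TCP orientation.
- env.get_contact_force(): force on the tool from outside, world axes, zero at the start.
- env.get_ft_torque(): the same for the moment, N m.
- env.get_opening(): opening from 0.0 (shut) to 1.0 (fully open).
- env.get_finger_force(): force on a finger pad.
Only numpy, scipy, OpenCV 4.12 (cv2) and the standard library are available. Lean on these libraries where they do the work, as an engineer would, in place of code of your own. Each camera call takes 0.05 s, during which the arm holds its last target. There are 200 camera calls.

### The job

Lay out the four bare steel weld-on parts for the next frame: put each one (short round tube, short square tube, U-bracket, long tube) on the plywood pad whose black painted outline matches it, centred in the outline and turned in line with it. Leave each the way up it is now, set it down gently rather than dropping it, and leave all four standing still and released.

Things in the scene. Friction and masses are not known exactly. Their poses are not given: they have to be found in the camera images.
- round_stub_mid (a point): Centre (half-way up) of the short round tube: bare steel, standing upright, outer diameter 50 mm, bore 38 mm, height 45 mm, about 0.3 kg. z is the tube's axis, up. Loose; lies on the table at the start.
- square_stub_mid (a point): Centre (half-way up) of the short square tube: bare steel, standing upright with its bore up, 45 x 45 mm outside, walls 4 mm, height 45 mm, about 0.23 kg. z up, x and y square to its sides. Loose; on the table at the start.
- bracket_mid (a point): Centre (half-way up) of the U-bracket: bare steel, a 5 mm base with two upright cheeks 5 mm thick with a dark bolt hole in each, open at the top and both ends; 70 mm long (x), 40 mm over the cheeks (y), 36 mm high, about 0.28 kg. z up. Loose; on the table at the start.
- long_tube_mid (a point): Centre (half-way up) of the long tube: bare steel square tube lying on its side, 100 mm long (x), 30 mm wide (y), 30 mm high, closed on top and open at the ends, about 0.33 kg. z up. Loose; on the table at the start.
- pad_round: Fixed plywood pad, 85 x 85 mm, 6 mm thick (its top is 6 mm above the table), with a black painted outline of a circle of 52 mm inner diameter, for the round tube, centred on the pad. Origin: centre of its underside, on the table; z up. It may lie anywhere among the parts, at any yaw.
- pad_square: Fixed plywood pad, 85 x 85 mm, 6 mm thick (its top is 6 mm above the table), with a black painted outline of a 47 x 47 mm square, for the square tube, centred on the pad. Origin: centre of its underside, on the table; z up; x and y along the square's sides. It may lie anywhere among the parts, at any yaw.
- pad_bracket: Fixed plywood pad, 100 x 70 mm, 6 mm thick (its top is 6 mm above the table), with a black painted outline of a 72 x 42 mm rectangle, for the U-bracket, centred on the pad. Origin: centre of its underside, on the table; z up; x along the rectangle's long side. It may lie anywhere among the parts, at any yaw.
- pad_long: Fixed plywood pad, 122 x 58 mm, 6 mm thick (its top is 6 mm above the table), with a black painted outline of a 102 x 32 mm slim rectangle, for the long tube, centred on the pad. Origin: centre of its underside, on the table; z up; x along the rectangle's long side. It may lie anywhere among the parts, at any yaw.

How it is judged:
By the outcome, as a careful person would: the job done as asked, in the order asked, and still so for the second after the job is handed in, with the robot touching nothing.
It also fails if it takes over 109 s, if anything falls off the work surface, if the arm or the gripper's body presses on something with over 40 N, if the wrist force passes 120 N, or if a joint passes its speed limit or range.

## Working session

There is one attempt and no reset: what is moved stays moved. The work goes in short steps, each a Python script; the robot and the scene stay as the last script left them, time stands still between calls to the robot, and variables do not carry over. Pictures are saved under pics/ and viewed, at most 14 in all, crops included, and the job is handed in when it is done.

```bash
ls; mkdir -p pics; python3 - <<'E'
from cell import env
import cv2,numpy as np
for c in("top","scene"):
    im,d=env.read_camera(c); cv2.imwrite(f"pics/{c}0.png",im); np.savez(f"{c}0.npz",im=im,d=d)
    k=env.calibration(c); print(c,{a:np.round(b,3).tolist() for a,b in k.items()})
    for n in "round_stub_mid square_stub_mid bracket_mid long_tube_mid pad_round pad_square pad_bracket pad_long".split():
        print(n,[(np.round(o["point"]).tolist(),round(o["conf"],2)) for o in env.boxes_of(c,n)][:3])
print(env.get_clock(),env.get_ee_rot())
E
```

```text
pics
top {'fx': 347.71, 'fy': 347.71, 'cx': 250.612, 'cy': 193.021, 'k1': -0.101, 'R': [[0.023, -1.0, 0.005], [-0.989, -0.023, -0.147], [0.147, -0.002, -0.989]], 't': [-31.667, 518.61, 976.73]}
round_stub_mid [([434.0, -82.0, 45.0], 0.58)]
square_stub_mid [([670.0, -162.0, 35.0], 0.66)]
bracket_mid [([456.0, 90.0, 4.0], 0.8)]
long_tube_mid [([544.0, 398.0, 31.0], 0.59)]
pad_round [([364.0, -264.0, 5.0], 0.87), ([375.0, 276.0, 8.0], 0.64)]
pad_square [([662.0, 175.0, 5.0], 0.56)]
pad_bracket [([375.0, 273.0, 10.0], 0.9)]
pad_long [([536.0, -397.0, 5.0], 0.6), ([544.0, 394.0, 32.0], 0.26)]
scene {'fx': 414.712, 'fy': 414.712, 'cx': 252.991, 'cy': 183.28, 'k1': -0.139, 'R': [[0.797, 0.604, -0.0], [0.493, -0.651, -0.578], [-0.349, 0.46, -0.816]], 't': [-398.937, -246.976, 1326.558]}
round_stub_mid [([437.0, -82.0, 33.0], 0.93)]
square_stub_mid [([671.0, -164.0, 30.0], 0.81)]
bracket_mid [([459.0, 83.0, 17.0], 0.56)]
long_tube_mid [([551.0, 384.0, 28.0], 0.56)]
pad_round [([366.0, -270.0, 7.0], 0.79)]
pad_square [([665.0, 170.0, 7.0], 0.58)]
pad_bracket [([373.0, 271.0, 1.0], 0.87)]
pad_long [([540.0, -401.0, 8.0], 0.72)]
0.9 [5.73321611e-05 9.80389930e-01 1.97067456e-01 2.43079123e-06]
```

View pics/top0.png

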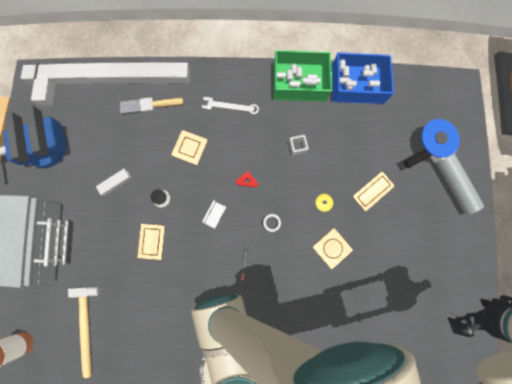

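View pics/scene0.png

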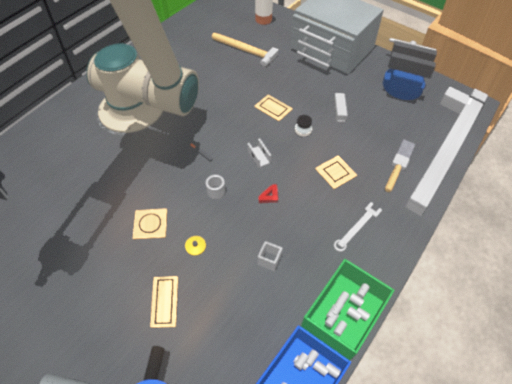

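View montage.

Top shows pads square (190,148), bracket (151,241), long (374,190) and round (333,249). The parts are long tube (113,181), bracket (213,214), round stub (271,223) and square stub (298,145), and the scene view agrees with this. The black-topped thing at (160,198) is a distractor. Next I'll make rectified close-ups.

```bash
cat > h.py <<'E'
import numpy as np,cv2
from cell import env
def project(c,X):
    k=env.calibration(c); P=np.asarray(X,float)@np.array(k["R"]).T+np.array(k["t"])
    s=P[...,:2]/P[...,2:]; s=s*(1+k["k1"]*(s**2).sum(-1,keepdims=True))
    return s*[k["fx"],k["fy"]]+[k["cx"],k["cy"]]
def ortho(c,im,ctr,z,half=75,res=.5):
    "world patch at height z: row axis = -x (up = +x), col axis = -y; res mm/px"
    g=np.arange(-half,half,res)+res/2
    X,Y=np.meshgrid(ctr[0]-g,ctr[1]-g,indexing="ij")
    m=project(c,np.stack([X,Y,np.full_like(X,z)],-1)).astype(np.float32)
    return cv2.remap(im,m[...,0],m[...,1],cv2.INTER_CUBIC)
PADS=dict(pad_round=(365,-267,85,85),pad_square=(663,172,85,85),pad_bracket=(374,273,100,70),pad_long=(538,-399,122,58))
PARTS=dict(round=(435,-82,45),square=(670,-163,45),bracket=(458,86,36),long=(547,392,30))
E
python3 - <<'E'
from h import *
rows=[]
for c in("top","scene"):
    f=np.load(c+"0.npz")
    rows.append(np.hstack([cv2.resize(ortho(c,f["im"],v[:2],6,75),(200,200)) for v in PADS.values()]))
    rows.append(np.hstack([cv2.resize(ortho(c,f["im"],v[:2],v[2],60),(200,200)) for v in PARTS.values()]))
cv2.imwrite("pics/m1.png",cv2.resize(np.vstack(rows),(600,600)))
E
```

```text
(no output)
```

View pics/m1.png

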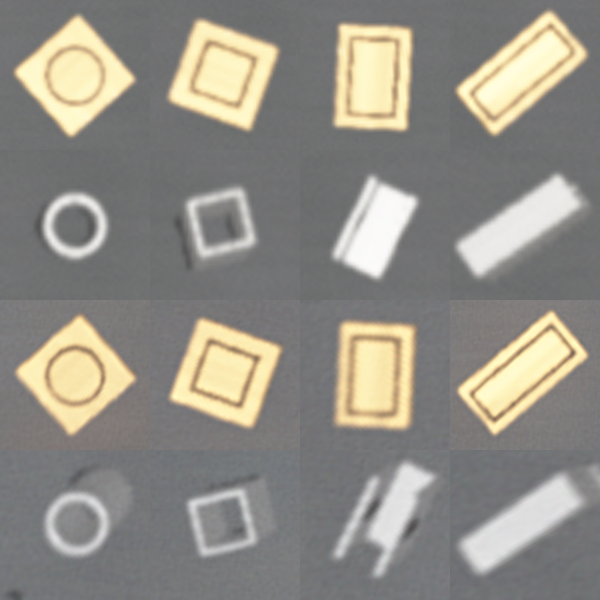

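Everything is clearly visible in both cameras. I'll fit rendered models (face classes with regressed intensities) to each view.

```bash
cat > fit.py <<'E'
from h import *
from scipy.optimize import minimize
U=6
def rect(l,w,z): return np.array([[l,w,z],[-l,w,z],[-l,-w,z],[l,-w,z]],float)/[2,2,1]
def circ(d,z): a=np.linspace(0,2*np.pi,48,endpoint=False); return np.c_[d/2*np.cos(a),d/2*np.sin(a),0*a+z]
def prism(top,z0,cls=("side","top")):
    n=len(top); bot=top*[1,1,0]+[0,0,z0]; F=[]
    for i in range(n):
        j=(i+1)%n; F.append((f"{cls[0]}{i}" if n==4 else cls[0],np.array([top[i],bot[i],bot[j],top[j]])))
    return F+[(cls[1],top)]
def model(n,z0=0):
    if n=="pad_round": F=prism(rect(85,85,6),0)+[("line",circ(55,6)),("top",circ(52,6))]
    elif n=="pad_square": F=prism(rect(85,85,6),0)+[("line",rect(50,50,6)),("top",rect(47,47,6))]
    elif n=="pad_bracket": F=prism(rect(100,70,6),0)+[("line",rect(75,45,6)),("top",rect(72,42,6))]
    elif n=="pad_long": F=prism(rect(122,58,6),0)+[("line",rect(105,35,6)),("top",rect(102,32,6))]
    elif n=="round": F=prism(circ(50,45),0)+[("hole",circ(38,45))]
    elif n=="square": F=prism(rect(45,45,45),0)+[("hole",rect(37,37,45))]
    elif n=="long": F=prism(rect(100,30,30),0)
    elif n=="bracket":
        F=prism(rect(70,40,5),0,("side","floor"))
        for s in(1,-1): F+=[(("in" if c[-1]==("2" if s>0 else "0") and c[:4]=="side" else "")+c,f+[0,s*17.5,0]) for c,f in prism(rect(70,5,36),0)]
    return [(c,f+[0,0,z0]) for c,f in F]
def faces(cam,n,p,z0):
    c,s=np.cos(p[2]),np.sin(p[2]); Rz=np.array([[c,-s,0],[s,c,0],[0,0,1]])
    k=env.calibration(cam); C=-np.array(k["R"]).T@np.array(k["t"]); out=[]
    for i,(cl,f) in enumerate(model(n,z0)):
        w=f@Rz.T+[p[0],p[1],0]; nr=np.cross(w[1]-w[0],w[2]-w[1])
        if cl.find("side")>=0:   # cull outward-facing test
            if np.dot(nr,C-w.mean(0))<=0: continue
        out.append((np.linalg.norm(C-w.mean(0)) if n=="bracket" else -i,cl,w))
    return sorted(out,key=lambda o:-o[0])
def fit(cam,im,n,p0,z0=0,half=75,yawfree=True):
    ctr=project(cam,[p0[0],p0[1],z0+15]); h=26 if half==75 else half
    x0,y0=np.round(ctr).astype(int)-h
    g=im[y0:y0+2*h,x0:x0+2*h].astype(np.float32); N=2*h
    def cost(p):
        lab=np.zeros((N*U,N*U),np.uint8); names={}
        for _,cl,w in faces(cam,n,p,z0):
            q=((project(cam,w)-[x0,y0]+.5)*U-.5)
            cv2.fillPoly(lab,[np.round(q*16).astype(np.int32)],names.setdefault(cl,len(names)+1),shift=4)
        A=[]
        for i in range(len(names)+1):
            m=cv2.resize(cv2.GaussianBlur((lab==i).astype(np.float32),(0,0),.45*U),(N,N),interpolation=cv2.INTER_AREA).ravel()
            if m.sum()>1: A.append(m)
        A=np.array(A).T; b=g.reshape(-1,3)
        x=np.linalg.solve(A.T@A+.3*np.eye(A.shape[1]),A.T@b+.3*b.mean(0))
        return float(np.abs(A@x-b).clip(0,60).mean())
    best=None
    st=p0[2]
    for d in np.deg2rad([-6,0,6]) if yawfree else [0]:
        S=np.array([[0,0,0],[5,0,0],[0,5,0],[0,0,.1]])+[p0[0],p0[1],st+d]
        if not yawfree: 
            r=minimize(lambda q:cost([q[0],q[1],st]),p0[:2],method="Nelder-Mead",options=dict(initial_simplex=S[:3,:2],xatol=.05,fatol=1e-3)); r.x=np.r_[r.x,st]
        else: r=minimize(cost,S[0],method="Nelder-Mead",options=dict(initial_simplex=S,xatol=.02,fatol=1e-3))
        if best is None or r.fun<best.fun: best=r
    return best.x,best.fun
E
cat > run1.py <<'E'
from fit import *
import json
d=np.deg2rad
# yaw of local x from world x (ortho: up=+x, left=+y)
G=dict(pad_round=(365,-267,d(45)),pad_square=(663,172,d(-20)),pad_bracket=(374,273,d(-3)),pad_long=(538,-399,d(-50)),
 round=(435,-82,0),square=(670,-163,d(12)),bracket=(458,86,d(-28)),long=(547,392,d(-55)))
R={}
for n,p in G.items():
    rs=[]
    for c in("top","scene"):
        x,f=fit(c,np.load(c+"0.npz")["im"],n,p,yawfree=n!="round"); rs.append(x)
        print(n,c,x[:2].round(1),np.rad2deg(x[2]).round(1),round(f,2))
    R[n]=np.mean(rs,0).tolist(); R[n+"_top"]=rs[0].tolist(); R[n+"_scene"]=rs[1].tolist()
json.dump(R,open("R.json","w"))
E
time python3 run1.py
```

```text
pad_round top [ 363.8 -267.8] 41.2 3.46Traceback (most recent call last):
  File "run1.py", line 11, in <module>
    x,f=fit(c,np.load(c+"0.npz")["im"],n,p,yawfree=n!="round"); rs.append(x)
        ~~~^^^^^^^^^^^^^^^^^^^^^^^^^^^^^^^^^^^^^^^^^^^^^^^^^^^
  File "fit.py", line 54, in fit
    else: r=minimize(cost,S[0],method="Nelder-Mead",options=dict(initial_simplex=S,xatol=.02,fatol=1e-3))
            ~~~~~~~~^^^^^^^^^^^^^^^^^^^^^^^^^^^^^^^^^^^^^^^^^^^^^^^^^^^^^^^^^^^^^^^^^^^^^^^^^^^^^^^^^^^^^
    res = _minimize_neldermead(fun, x0, args, callback, bounds=bounds,
                               **options)
    fsim[j] = func(sim[j])
              ~~~~^^^^^^^^
    fx = function(np.copy(x), *(wrapper_args + args))
  File "fit.py", line 39, in cost
    q=((project(cam,w)-[x0,y0]+.5)*U-.5)
        ~~~~~~~^^^^^^^
  File "h.py", line 4, in project
    k=env.calibration(c); P=np.asarray(X,float)@np.array(k["R"]).T+np.array(k["t"])
ValueError: time passes only in moves, steps and waits

real	0m4.257s
user	0m2.589s
sys	0m0.877s
```

```bash
sed -i 's/^from cell import env/from cell import env\nfrom functools import lru_cache\n_K=lru_cache(None)(lambda c:env.calibration(c))/; s/k=env.calibration(c)/k=_K(c)/' h.py; sed -i 's/from h import \*/from h import *\nfrom h import _K/; s/k=env.calibration(cam)/k=_K(cam)/' fit.py
time python3 run1.py; grep -n calib h.py
```

```text
pad_round top [ 363.8 -267.8] 41.2 3.46
pad_round scene [ 363.7 -267.1] 41.4 4.19
pad_square top [664.3 174. ] -19.7 3.51
pad_square scene [664.4 172.6] -20.1 3.82
pad_bracket top [371.7 275.4] -2.8 3.97
pad_bracket scene [373.  274.2] -3.4 4.17
pad_long top [ 540.2 -396.8] -49.5 4.85
pad_long scene [ 539.8 -396.8] -49.8 6.79
round top [434.6 -82.5] 0.0 2.68
round scene [435.6 -83.6] 0.0 2.86
square top [ 671.9 -160. ] 12.6 3.14
square scene [ 672.1 -160.9] 13.5 3.55
bracket top [456.6  87.2] -25.9 2.51
bracket scene [457.   85.3] -26.8 3.15
long top [546.7 398.1] -55.3 2.05
long scene [547.8 395.7] -55.5 2.52
4:_K=lru_cache(None)(lambda c:env.calibration(c))
real	0m6.785s
user	0m7.071s
sys	0m0.247s
```

```bash
cat > act.py <<'E'
from fit import *
import json
R=json.load(open("R.json"))
H=dict(round=(21,50),square=(21,45),bracket=(18,40),long=(17,30))   # TCP height over support, width
SYM=dict(round=np.deg2rad(15),square=np.pi/2,bracket=np.pi,long=np.pi)
def quat(th): return [0,np.cos(th/2),np.sin(th/2),0]
def best(x,y,z,th,step):
    q0=np.array(env.get_qpos()); C=[]
    for t in th+step*np.arange(-np.ceil(2*np.pi/step),np.ceil(2*np.pi/step)+1):
        q=env.solve_ik([x,y,z],quat(t))
        if q is not None: C.append((np.abs(np.array(q)-q0).max()+.3*abs(q[5]),t))
    return min(C)[1]
def down(x,y,z,thr=3):
    "lower to first contact"
    f0=env.get_contact_force()[2]
    for k in range(10):
        env.servo_line([x,y,z-.5*k],speed=20)
        f=env.get_contact_force()[2]-f0
        if f>thr: break
    print(" touch z",round(z-.5*k,1),"f",round(f,1))
def pick(n,p,sup=0,hov=130):
    t=best(p[0],p[1],hov,p[2],SYM[n]); h,w=H[n]; z=h+sup
    env.movep([p[0],p[1],hov],quat(t)); env.servo_line([p[0],p[1],z],speed=120)
    env.move_gripper(0.0); print(n,"open",round(env.get_opening()*85,1),"ff",np.round(env.get_finger_force(),0))
    env.servo_line([p[0],p[1],hov],speed=150); print(" held",round(env.get_opening()*85,1))
def place(n,p,hov=130,up=130):
    t=best(p[0],p[1],hov,p[2],SYM[n]); h,w=H[n]
    env.movep([p[0],p[1],hov],quat(t)); env.servo_line([p[0],p[1],h+6+8],speed=120); env.servo_line([p[0],p[1],h+6+1.5],speed=30)
    env.sleep(.2); down(p[0],p[1],h+7.5)
    env.move_gripper(min(1,(w+22)/85)); env.servo_line([p[0],p[1],up],speed=120); env.move_gripper(1.0)
    print(" t",round(env.get_clock(),1))
def look(n,p,z0=6,cams=("top","scene")):
    out=[]
    for c in cams:
        im,_=env.read_camera(c); cv2.imwrite(f"pics/{c}_{n}.png",im)
        r,f=fit(c,im,n,p,z0,yawfree=n!="round"); d=r-p; d0=d[:2]-(np.array(R[f"pad_{n}_{c}"])-R[f"pad_{n}"])[:2]
        print(" look",c,"err",d0.round(1),np.rad2deg(d[2]).round(1),"res",round(f,2)); out.append(np.r_[d0,d[2]])
    return out
E
python3 - <<'E'
from act import *
pick("round",R["round"]); place("round",R["pad_round"])
env.movej([-.3]+list(env.get_qpos()[1:]))
look("round",R["pad_round"]); print(env.get_clock())
E
```

```text
round open 48.9 ff 61.0
 held 48.8
 touch z 27.5 f 6.2
 t 9.8
 look top err [ 0.1 -9.8] 0.0 res 27.42
 look scene err [ 1.7 -1.4] 0.0 res 23.86
10.8
```

```bash
python3 - <<'E'
from act import *
pick("square",R["square"])
env.sleep(.3); print([np.round(env.get_contact_force(),1).tolist() for _ in range(3)])
look("round",R["pad_round"]); print(env.get_clock(),np.round(env.get_eef_pos(),1))
a=ortho("top",cv2.imread("pics/top_round.png"),R["pad_round"],51,90); b=ortho("scene",cv2.imread("pics/scene_round.png"),R["pad_round"],51,90)
cv2.imwrite("pics/m2.png",np.hstack([a,b]))
E
```

```text
square open 44.1 ff 62.0
 held 44.2
[[-0.9, -0.2, -2.3], [-0.9, -0.2, -2.3], [-0.9, -0.2, -2.3]]
 look top err [  0.3 -10.2] 0.0 res 28.98
 look scene err [ 1.7 -1.4] 0.0 res 23.84
14.5583 [ 671.9 -160.4  129.5]
```

View pics/m2.png

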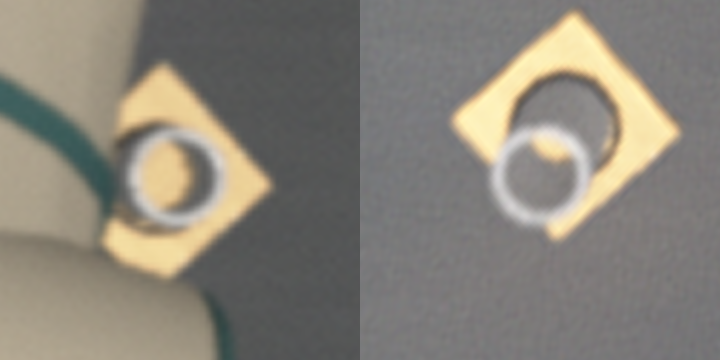

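The round stub is standing on its pad near the centre. I'll add the pad to the fit model so the residual can be measured.

```bash
sed -i 's/def fit(cam,im,n,p0,z0=0,half=75,yawfree=True):/def fit(cam,im,n,p0,z0=0,half=75,yawfree=True,under=None):\n    bg=[(0,"p_"+cl,w) for _,cl,w in faces(cam,under[0],under[1],0)] if under else []/; s/in faces(cam,n,p,z0):/in bg+faces(cam,n,p,z0):/' fit.py
sed -i 's/yawfree=n!="round"); d=r-p; d0=.*/yawfree=n!="round",under=("pad_"+n,R[f"pad_{n}_{c}"])); d=r-p; d0=d[:2]-(np.array(R[f"pad_{n}_{c}"])-R[f"pad_{n}"])[:2]/' act.py
python3 - <<'E'
from act import *
p=np.array(R["pad_round"]);im=cv2.imread("pics/scene_round.png")
r,f=fit("scene",im,"round",p,6,yawfree=False,under=("pad_round",R["pad_round_scene"])); print(r[:2]-R["pad_round_scene"][:2],f)
place("square",R["pad_square"])
print(np.round(env.get_contact_force(),1))
pick("bracket",R["bracket"])
look("square",R["pad_square"]);look("round",R["pad_round"],cams=["scene"]); print(env.get_clock())
E
```

```text
[ 1.70874494 -0.68823556] 4.895220753856051
 touch z 27.0 f 7.3
 t 20.0
[-0.7  0.6 -0.6]
bracket open 38.7 ff 62.0
 held 39.1
 look top err [0.8 0.3] -0.3 res 14.23
 look scene err [1.4 0.3] 0.3 res 3.88
 look scene err [ 1.4 -1. ] 0.0 res 4.9
23.5417
```

```bash
python3 - <<'E'
from act import *
place("bracket",R["pad_bracket"])
pick("long",R["long"])
look("bracket",R["pad_bracket"])
p=np.array(R["pad_long"])+[-.66,-.56,0]
place("long",p)
env.movep([560,80,200],quat(best(560,80,200,0,np.pi)))
look("long",R["pad_long"],cams=["scene"]);look("round",R["pad_round"])
# clear of everything
env.movep([300,-20,300],quat(best(300,-20,300,0,np.pi)))
for n in("long","round","square","bracket"): print(n); look(n,R["pad_"+n])
print(env.get_clock())
m=[np.hstack([ortho(c,cv2.imread(f"pics/{c}_bracket.png"),R["pad_"+n],6,95,1) for n in H]) for c in("top","scene")]
cv2.imwrite("pics/m3.png",np.vstack(m))
E
```

```text
touch z 24.0 f 7.9
 t 28.7
long open 29.0 ff 61.0
 held 28.8
 look top err [ 1.8 -5. ] 3.4 res 24.35
 look scene err [ 0.3 -5. ] 2.6 res 19.73
 touch z 23.0 f 3.3
 t 39.4
 look scene err [0.8 0.1] 0.0 res 4.1
 look top err [1.3 0.4] 0.0 res 5.33
 look scene err [ 1.7 -0.8] 0.0 res 4.94
long
 look top err [0.4 0.2] -0.1 res 3.96
 look scene err [0.8 0.1] 0.0 res 4.16
round
 look top err [1.4 0.3] 0.0 res 5.31
 look scene err [ 1.3 -0.5] 0.0 res 4.97
square
 look top err [0.3 0.5] 0.2 res 5.15
 look scene err [1.4 0.2] 0.5 res 3.88
bracket
 look top err [-0.3  0.2] 0.3 res 4.21
 look scene err [-0.3  0.1] 0.3 res 4.86
42.825
```

View pics/m3.png

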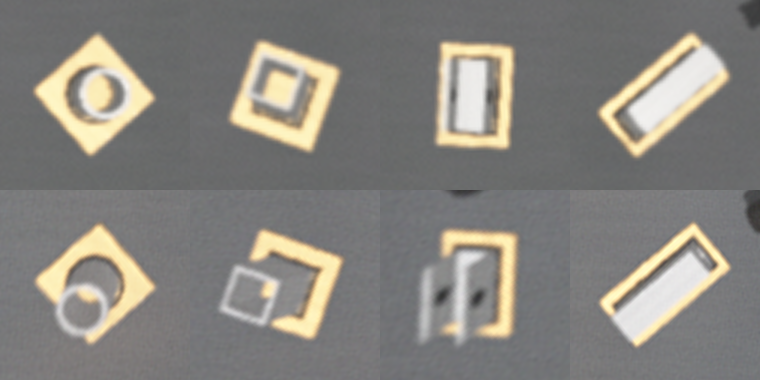

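All four are in place, yaw errors are under 0.5° and offsets are at most 1.4 mm. There is time to nudge the round and square tubes closer to centre.

```bash
python3 - <<'E'
from act import *
for n,d in(("round",[-1.35,.1,0]),("square",[-.85,-.35,0])):
    p=np.array(R["pad_"+n]); pick(n,p,sup=6.5,hov=90); place(n,p+d,hov=90)
env.movep([300,-20,300],quat(best(300,-20,300,0,np.pi))); env.sleep(.5)
for n in H: print(n); look(n,R["pad_"+n])
print(env.get_clock())
E
```

```text
round open 48.0 ff 61.0
 held 48.0
 touch z 28.0 f 8.4
 t 49.3
square open 44.3 ff 62.0
 held 43.9
 touch z 28.0 f 5.4
 t 56.5
round
 look top err [-0.  1.] 0.0 res 5.25
 look scene err [0.4 0. ] 0.0 res 4.95
square
 look top err [-0.8  0.2] -0.3 res 5.1
 look scene err [ 0.1 -0.2] -0.1 res 3.97
bracket
 look top err [-0.3  0.2] 0.3 res 4.21
 look scene err [-0.4  0.1] 0.3 res 4.86
long
 look top err [0.1 0.1] -0.5 res 3.97
 look scene err [0.7 0. ] -0.1 res 4.12
59.0833
```

```bash
python3 -c "
from cell import env
print(env.sign_off())"
```

```text
the job is handed in; nothing more can be done
None
```

All four parts are on their matching pads, the same way up, released and standing still. By the camera fits they are within about 1 mm of centre and 0.5° of the outlines. I handed the job in at about 59 s.

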